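Fish the forgotten screwdriver out of the recorder

ROBOT

A 6-joint arm with a two-finger parallel gripper is mounted at the origin on the work surface. World frame = base frame: x ahead of the robot, y to its left, z up, the work surface at z = 0. Lengths are in m, angles in rad, forces in N, time in s.
With the tool pointing down it reaches from about 0.4 to 0.825 m from the base axis. Payload 7 kg.
Tool frame: the origin (TCP) lies on the centre line of the jaws, within the pads' length; the fingertips stand 14 mm ahead of it and the grasp point (between the pads) lies 5 mm behind it; z points along the fingers, y is the line along which they close (so a half turn about z gives the same grasp; the last joint's range is limited). The gripper opens to 88 mm and grips with 3 to 60 N. Pads are 19 mm wide; open, the fingers measure 130 mm over their backs; the gripper's body (78 mm by 193 mm) begins 47 mm behind the grasp point.
Start: joints at [1.464, 0.359, 0.012, 0, -1.224, -0.288], TCP at [0.26, 0.623, 0.241] pointing down, gripper open.
Joint ranges: [-3.07, 3.07], [-1.43, 2.12], [-1.02, 1.25], [-3.03, 1.67], [-3.05, -0], [-3.03, 3.03]. Speed limits (rad/s): [2.39, 2.39, 3.01, 3.14, 3.14, 3.14].

INTERFACE

Orientations are given as [roll, pitch, yaw] about the fixed x, y, z axes, in that order (R = Rz(yaw) Ry(pitch) Rx(roll)).
In Python, from station import arm gives the robot as it stands.
- The arm moves only by the tool move_arm, never from a script. Its argument "rows" is a list of rows, each an object with "translation": the shift along the tool's x, y, z in cm, a list of three; "rot": the turn, a rotation vector about the tool's x, y, z in degrees, a list of three; "hand": the closure, from 0 (fully open) to 1 (shut). A call has 1 to 8 rows; each row is the pose to reach, as a shift and turn from the pose commanded when the call began, along the tool's axes at that moment; what a row does not reach only later rows make up. A row lasts 1/12 s, in which the tool goes at most 41.7 mm and 7.16 degrees, less where a joint would pass 70% of its speed; a pose out of reach is approached as far as the arm can. A call with a gripper value outside its range is refused whole. The fingers move at their own pace and stop on an object; "squeeze" is the grip in N (left out, the last holds). Time passes only in rows, so rows that repeat a pose let the fingers close. It gives the time, the measured TCP pose, the force, the opening and the grip force at its end, in the units of the state.
- arm.get_state(): the state, without advancing time (a new reading comes with each control period).
- arm.grab_frame(name): name is "side" or "top" or "wrist"; returns (picture, depth): 420x560x3 uint8, red, green, blue; 420x560 float32, m along the optical axis (not along the pixel's ray), 0 where there is no reading.
- arm.camera_params(name): a dict with "vfov" (degrees; the focal length in pixels is half the picture's height over the tangent of half this angle, whatever the lens; pixels are square), "cx", "cy" (the principal point, pixels), "position" and "orientation" of the camera in the world; the wrist camera has in their place "tool_from_camera" (4x4, takes a point from camera to tool coordinates, whose origin is the TCP and whose axes are the flange's). Camera axes: x right, y down, z forward; pixel columns grow to the right and rows downward; lengths in m; the calibration is good to about 2 mm. The wrist camera is an equidistant fisheye: a pixel r from the principal point sees the ray r / f radians off the axis. A picture is of the moment at which its call begins: read the wrist's pose just before it. camera_params takes no time and is no camera call.
- arm.job_done(): hands the job in; it is judged then, once.
Trained networks look in the newest picture that a camera, given by its name, has taken for a name from the list of things; names that differ only in an ending like _2 or _b are one class to them, and where a whole thing is asked for, a point or a joint stands for the part that bears it (a point fixed in the world has none). Each returns a list of dicts, best first, with "p" (0 to 1); they miss things now and then, are a little off and sometimes report something else, mostly with a low value. They report only what shows in the picture. A call takes as long as a camera call. They do not tell look-alikes from the thing itself.
- arm.search_frame(label, camera): "point" ([x, y, z] in m, in the coordinates of the camera as it stood for that picture, good to about 4 mm: the middle of the surface that is visible of it).
- arm.pinpoint(label, camera): "point" ([x, y, z] in m, in the coordinates of the camera as it stood for that picture, good to about 4 mm: a listed point, or the origin of a listed thing).
The state is a dict: "t": time; "q": joint angles; "qd": joint speeds; "joint_efforts": joint torques, N m; "eef_pos": TCP position; "ee_rot": TCP orientation; "force": force on the tool from outside, world axes, zero at the start; "moment": the same for the moment, N m; "width": finger opening in m; "gripper_force": force on a finger pad.
Only numpy, scipy, OpenCV 4.12 (cv2) and the standard library are available. Lean on these libraries where they do the work, as an engineer would, in place of code of your own. Each camera call takes 0.05 s, during which the arm holds its last target. There are 200 camera calls.

TASK

A screwdriver was left lying inside the black video recorder and is longer than the open hatch in the recorder's lid. Take it out through the hatch, one end first at a slant, without forcing it or the robot against the case, and finish while still holding it still in the gripper with every part of it at least 5 cm above the lid. Leave the tin, carton, jar and drive where they are.

Things in the scene. Friction and masses are not known exactly. Their poses are not given: they have to be found in the camera images.
- recorder: Black video recorder case, fixed to the bench, 380 (x) x 300 (y) x 60 mm high. Origin: centre of its underside, on the bench; z up; x roughly away from the robot. Hollow: green inner floor at height 12 mm, lid underside at 55 mm, closed walls 5 mm thick (inside x -185 to +185, y -145 to +145 mm). Only the screwdriver is inside.
- hatch (a point): Centre of the square hatch, 140 x 140 mm, open in the middle of the recorder's lid (recorder x and y from -70 to +70 mm), at the lid's top, 60 mm above the bench. The lid is 5 mm thick. Axes as the recorder's.
- screwdriver: Screwdriver, 230 mm long, about 120 g, lying level on the inner floor, both ends under the lid. Origin: on its axis at mid-length, 12 mm above the inner floor at the start. Red square handle, 24 x 24 mm, flat side down, from x = +10 to +115 mm, at first within 0.25 rad of the recorder's x; steel shaft, 8 mm in diameter, from x = +10 to -115 mm. Balances at about x = +35 mm.
- handle_end (a point): Centre of the end face of the screwdriver's handle (its x = +115 mm).
- blade_tip (a point): Tip of the screwdriver's shaft, on its axis (its x = -115 mm).
- tin: Small aluminium screw tin (bowl), 56 mm across, 22 mm high, loose, on the recorder's lid near a far corner. Origin: centre of its underside.
- carton: Cardboard box 110 x 90 x 70 mm, loose, on the bench beside the recorder. Origin: centre of its underside.
- jar: Glass jar with red cap, 68 mm across, 90 mm high, loose, on the bench beside the recorder. Origin: centre of its underside.
- drive: Removed aluminium disk drive 120 x 85 x 26 mm, loose, flat on the bench beside the recorder. Origin: centre of its underside.
There are look-alikes about, which are no part of the job. What is shaped like the carton but purple is not meant.

How it is judged:
On the way:
1. the screwdriver slants through the hatch: one end above the lid while the other is still under it (((height (world z) of handle_end above 0.08 m and height (world z) of blade_tip below 0.056 m) or (height (world z) of blade_tip above 0.08 m and height (world z) of handle_end below 0.056 m))), for 0.1 s.
At the end, for the whole second after the job is handed in: The screwdriver is held still (under 0.03 m/s) by the fingers (over 2 N), both ends of its axis at least 46 mm above the lid (106 mm above the bench), touching neither the recorder nor the tin, carton, jar or drive, which are all within 30 mm of where they began (height (world z) of each of handle_end, blade_tip above 0.106 m and contact force between the fingers and screwdriver above 2 N and linear speed of screwdriver below 0.03 m/s and contact force between screwdriver and recorder below 0.5 N and contact force between screwdriver and tin below 0.5 N and contact force between screwdriver and carton below 0.5 N and contact force between screwdriver and jar below 0.5 N and contact force between screwdriver and drive below 0.5 N and distance of each of tin, carton, jar, drive from where it was at the start of the episode below 0.03 m); the arm keeps its last pose, push and grip.
It fails at once if the tin, carton, jar or drive is moved by more than 30 mm (distance of any of tin, carton, jar, drive from where it was at the start of the episode above 0.03 m).
It fails at once if the screwdriver or the robot is forced against the recorder with more than 40 N (contact force between any of screwdriver, the arm, the fingers and recorder above 40 N).
It also fails if it takes over 38 s, if anything falls off the work surface, if the arm or the gripper's body presses on something with over 40 N, if the wrist force passes 120 N, or if a joint passes its speed limit or range.

## Working session

There is one attempt and no reset: what is moved stays moved. The work goes in short steps, Python scripts to look and compute and a tool call to move; the robot and the scene stay as the last step left them, time stands still between calls to the robot, and variables do not carry over. Pictures are saved under pics/ and viewed, at most 10 in all, crops included, and the job is handed in when it is done.

Besides the shell and the picture viewer there is one more tool, called after "Request:" as a command line: name --argument value ..., lists and objects as JSON in quotes. move_arm: Moves the arm, as the interface text tells. Its arguments: {"type":"object","properties":{"rows":{"type":"array","items":{"type":"object","properties":{"translation":{"type":"array","items":{"type":"number"}},"rot":{"type":"array","items":{"type":"number"}},"hand":{"type":"number"}}}},"squeeze":{"type":"number"}},"required":["rows"]}

```bash
mkdir -p pics; cat > h.py <<'E'
from station import arm
import numpy as np, cv2
from scipy.spatial.transform import Rotation as R
def save(n,img): cv2.imwrite('pics/'+n+'.png',img[:,:,::-1])
def camT(n):
    p=arm.camera_params(n); return p
E
python3 - <<'E'
from h import *
s=arm.get_state(); print(s)
ims=[]
for n in ['top','side','wrist']:
    im,d=arm.grab_frame(n); np.savez('/tmp/'+n,im=im,d=d); ims.append(im); print(n,arm.camera_params(n))
save('a_top',cv2.resize(ims[0],(800,600))); save('a_sw',cv2.resize(np.hstack(ims[1:]),(800,300)))
E
```

```text
{'t': 0.0, 'q': array([ 1.46412109e+00,  3.59397884e-01,  1.10783720e-02, -3.65373385e-04,
       -1.22411586e+00, -2.88095108e-01]), 'qd': array([ 0.00035209, -0.00125435, -0.00235821, -0.00058631,  0.00102759,
        0.00094909]), 'joint_efforts': array([-1.04899147e-03, -5.82726359e+01,  2.93049645e+01,  6.99740946e+00,
        6.91365130e-03, -1.60767645e-04]), 'eef_pos': array([0.25944445, 0.62264378, 0.23962131]), 'ee_rot': array([ 3.13992356e+00, -1.36422762e-04, -3.94894661e-01]), 'force': array([ 0.17755054,  0.13808996, -0.03622318]), 'moment': array([ 0.03409544, -0.02937584, -0.06443398]), 'gripper_force': 0.0, 'width': 0.08761699729728169}
top {'vfov': 53.31351355430836, 'cx': 285.317734873363, 'cy': 202.84012812696213, 'position': array([0.45536294, 0.07261531, 1.25969337]), 'orientation': array([-3.04535218,  0.00949688, -1.54763885])}
side {'vfov': 52.59257510062324, 'cx': 280.8638166684829, 'cy': 206.0231253223447, 'position': array([0.38189839, 0.77126587, 0.9956833 ]), 'orientation': array([-2.48143873, -0.01628622, -2.88587287])}
wrist {'vfov': 65.70646984690485, 'cx': 279.2443362466643, 'cy': 206.3463617045745, 'tool_from_camera': array([[ 2.23090379e-04, -9.50361630e-01, -3.11147429e-01,
         8.55546742e-02],
       [ 9.99999967e-01,  1.72289290e-04,  1.90756006e-04,
        -8.31446338e-04],
       [-1.27679820e-04, -3.11147461e-01,  9.50361637e-01,
        -1.43957974e-01],
       [ 0.00000000e+00,  0.00000000e+00,  0.00000000e+00,
         1.00000000e+00]])}
```

View pics/a_top.png

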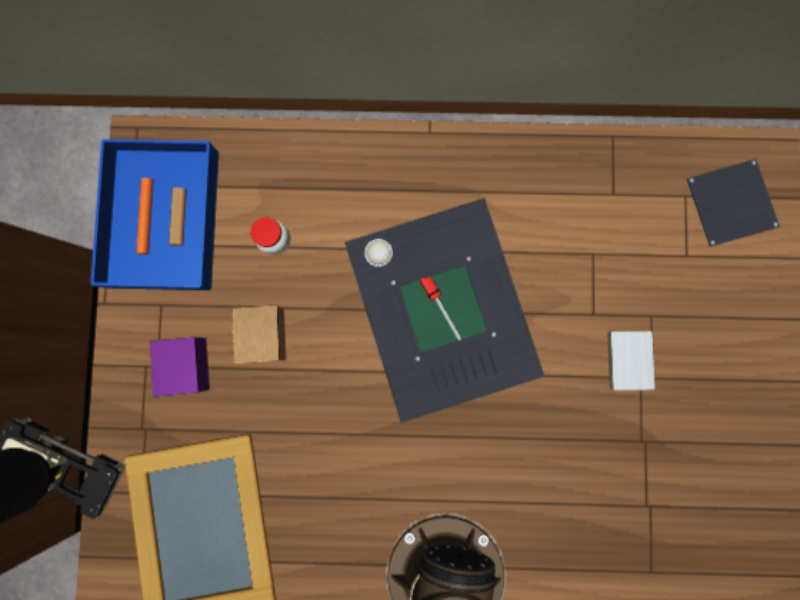

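View pics/a_sw.png

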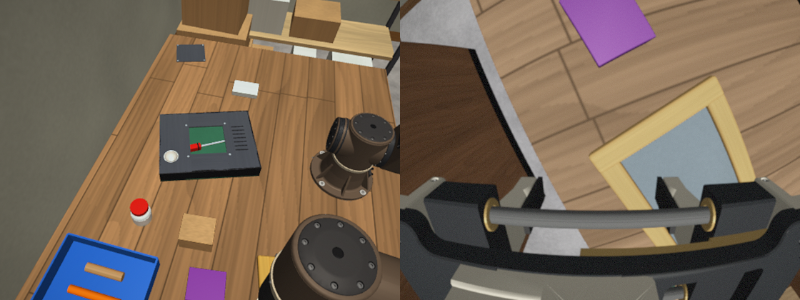

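The top view (800x600) shows the recorder at (445,310) with the tin on its lid at (378,252). The screwdriver's red handle is at (431,288) and its shaft tip at (460,338). The jar is at (268,235), the carton at (258,334) with a purple look-alike at (178,367), and the drive at (632,360). The orange and brown sticks in the blue bin at (145,215) could be taken for the screwdriver, but they are not in the recorder.

Now I'll measure these.

```bash
cat >> h.py <<'E'
def cam_pose(n,s=None):
    p=arm.camera_params(n)
    if n!='wrist': return R.from_euler('xyz',p['orientation']).as_matrix(),p['position'],p
    s=s or arm.get_state(); T=np.array(p['tool_from_camera']); A=R.from_euler('xyz',s['ee_rot']).as_matrix()
    return A@T[:3,:3], s['eef_pos']+A@T[:3,3], p
def ray(n,u,v,s=None):
    Rm,c,p=cam_pose(n,s); f=210/np.tan(np.radians(p['vfov']/2)); x=(np.asarray(u,float)-p['cx'])/f; y=(np.asarray(v,float)-p['cy'])/f
    if n=='wrist':
        r=np.hypot(x,y)+1e-9; d=np.stack([x/r*np.sin(r),y/r*np.sin(r),np.cos(r)],-1)
    else: d=np.stack([x,y,np.ones_like(x)],-1)
    return c,d@Rm.T
def at_z(n,u,v,z,s=None):
    c,d=ray(n,u,v,s); return c+d*((z-c[2])/d[...,2])[...,None]
def hatch_screw(n,im,s=None,off=(0,0)):
    h=cv2.cvtColor(im,cv2.COLOR_RGB2HSV); return h
E
python3 - <<'E'
from h import *
for n in ['top','side']:
    Rm,c,p=cam_pose(n)
    for l in ['recorder','hatch','screwdriver','handle_end','blade_tip','tin','carton','jar','drive']:
        for r in arm.pinpoint(l,n)[:2]: print(n,l,round(r['p'],2),np.round(Rm@np.array(r['point'])+c,4))
z=np.load('/tmp/top.npz'); im=z['im']; d=z['d']
h=cv2.cvtColor(im,cv2.COLOR_RGB2HSV).astype(int); H,S,V=h[...,0],h[...,1],h[...,2]
vv,uu=np.mgrid[:420,:560]; box=(uu>270)&(uu<350)&(vv>175)&(vv<255)
g=box&(H>50)&(H<95)&(S>90); r=box&((H<8)|(H>172))&(S>150)
# hull of hatch: green+red+bright
m=(g|r|(box&(V>120))).astype(np.uint8)
m=cv2.morphologyEx(m,cv2.MORPH_OPEN,np.ones((3,3)))
cs,_=cv2.findContours(m,cv2.RETR_EXTERNAL,cv2.CHAIN_APPROX_NONE); k=max(cs,key=cv2.contourArea)
rc=cv2.minAreaRect(k); b=cv2.boxPoints(rc); print('hatch px',rc); print(at_z('top',b[:,0],b[:,1],.06).round(4))
rr=np.argwhere(r); print('red n',len(rr)); 
for nm,mm,zz in [('red',r,.036),('shaft',box&(V>120)&(S<60),.024)]:
    q=np.argwhere(mm)[:,::-1].astype(np.float32); P=at_z('top',q[:,0],q[:,1],zz)
    mu=P.mean(0); w=np.linalg.svd((P-mu)[:,:2])[2][0]; t=(P-mu)[:,:2]@w
    print(nm,len(q),mu.round(4),'dir',w.round(3),'ext',t.min().round(4),t.max().round(4), (mu[:2]+w*t.min()).round(4),(mu[:2]+w*t.max()).round(4))
im2=im[165:265,260:360]; save('b_crop',cv2.resize(im2,(600,600),interpolation=cv2.INTER_CUBIC))
E
```

```text
top recorder 0.87 [0.5349 0.0184 0.0006]
top screwdriver 0.78 [0.5481 0.0259 0.0234]
top handle_end 0.38 [0.5486 0.0222 0.0219]
top blade_tip 0.65 [ 0.4516 -0.0335  0.0207]
top tin 0.76 [0.6459 0.1472 0.0647]
top carton 0.8 [0.4115 0.5473 0.0058]
top carton 0.73 [0.4771 0.3882 0.0036]
top jar 0.8 [6.815e-01 3.707e-01 2.000e-04]
top drive 0.66 [ 4.377e-01 -3.761e-01 -2.000e-04]
side recorder 0.6 [ 0.535   0.0209 -0.0008]
side recorder 0.21 [0.5377 0.021  0.0559]
side hatch 0.79 [0.537  0.022  0.0577]
side screwdriver 0.71 [0.5506 0.0263 0.0266]
side blade_tip 0.55 [ 0.4521 -0.0348  0.0207]
side tin 0.77 [0.6469 0.1478 0.0603]
side tin 0.37 [ 0.5354  0.0205 -0.0026]
side carton 0.81 [ 0.4713  0.389  -0.0046]
side carton 0.71 [ 0.4069  0.5496 -0.0009]
side jar 0.61 [ 6.835e-01  3.780e-01 -5.000e-04]
side drive 0.61 [ 0.444  -0.3784 -0.0011]
hatch px ((309.8872985839844, 215.48263549804688), (48.79145812988281, 48.383445739746094), 72.18110656738281)
[[ 0.5797  0.104   0.06  ]
 [ 0.6257 -0.0281  0.06  ]
 [ 0.4927 -0.0726  0.06  ]
 [ 0.4475  0.0581  0.06  ]]
red n 123
red 123 [0.58   0.0417 0.036 ] dir [-0.828 -0.561] ext -0.0238 0.0251 [0.5997 0.055 ] [0.5593 0.0276]
shaft 145 [0.5434 0.0273 0.024 ] dir [-0.729 -0.684] ext -0.1521 0.1265 [0.6543 0.1314] [ 0.4511 -0.0593]
```

View pics/b_crop.png

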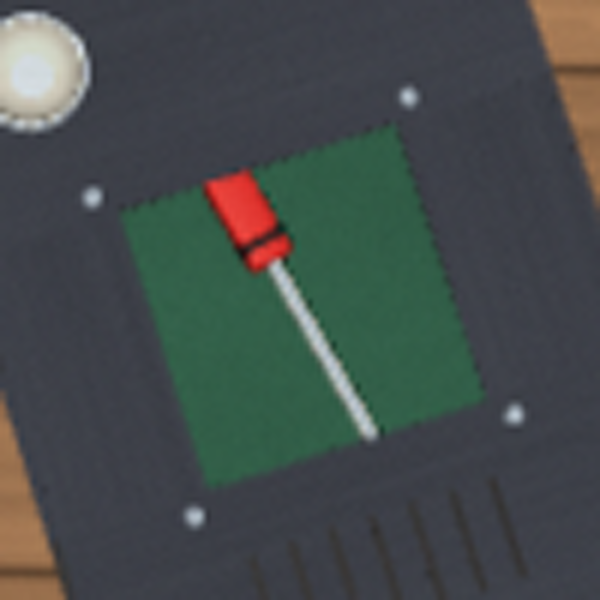

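The close crop shows the right object: a red handle with a dark collar ring and a steel shaft, lying in the green-floored hatch. The handle/shaft joint is at crop (272,265), the shaft leaves the hatch at (372,437), and the handle goes under the lid at (227,178).

```bash
cat >> h.py <<'E'
def goto(pos,Rt,s=None):
    s=s or arm.get_state(); A=R.from_euler('xyz',s['ee_rot'])
    t=A.inv().apply(np.array(pos)-s['eef_pos'])*100; rv=np.degrees((A.inv()*Rt).as_rotvec())
    print('shift cm',t.round(2),'rot deg',rv.round(2),'| pos',s['eef_pos'].round(4),'rot',s['ee_rot'].round(3),'t',s['t'])
E
python3 - <<'E'
from h import *
def line(n,im,box,s=None):
    h=cv2.cvtColor(im,cv2.COLOR_RGB2HSV).astype(int); H,S,V=h[...,0],h[...,1],h[...,2]
    m=box&(V>120)&(S<60)
    k,l,st,_=cv2.connectedComponentsWithStats(m.astype(np.uint8))
    i=1+st[1:,4].argmax(); q=np.argwhere(l==i)[:,::-1]; P=at_z(n,q[:,0],q[:,1],.026,s)[:,:2]
    mu=P.mean(0); w=np.linalg.svd(P-mu)[2][0]; w*=np.sign(w[0]); t=(P-mu)@w
    print(n,len(q),'yaw',np.arctan2(w[1],w[0]).round(3),'near',(mu+w*t.min()).round(4),'far(collar)',(mu+w*t.max()).round(4),(t.max()-t.min()).round(4))
vv,uu=np.mgrid[:420,:560]
im=np.load('/tmp/top.npz')['im']; line('top',im,(uu>292)&(uu<335)&(vv>195)&(vv<250))
im=np.load('/tmp/side.npz')['im']; line('side',im,(uu>265)&(uu<315)&(vv>180)&(vv<215))
goto([.57,.035,.2],R.from_euler('xyz',[np.pi,0,.52]))
E
```

```text
top 91 yaw 0.535 near [ 0.4749 -0.0215] far(collar) [0.5587 0.0282] 0.0974
side 106 yaw 0.547 near [ 0.4712 -0.0215] far(collar) [0.557  0.0307] 0.1004
shift cm [51.27 42.35  4.06] rot deg [  0.    -0.   -52.41] | pos [0.2596 0.6231 0.2405] rot [ 3.142 -0.    -0.395] t 1.05
```

Request:
move_arm --rows '[{"translation": [51.3,42.4,4],"rot": [0,0,-53.5],"hand": 0},{"translation": [51.3,42.4,4],"rot": [0,0,-53.5],"hand": 0},{"translation": [51.3,42.4,4],"rot": [0,0,-53.5],"hand": 0.2},{"translation": [51.3,42.4,4],"rot": [0,0,-53.5],"hand": 0.4},{"translation": [51.3,42.4,4],"rot": [0,0,-53.5],"hand": 0.4},{"translation": [51.3,42.4,4],"rot": [0,0,-53.5],"hand": 0.4},{"translation": [51.3,42.4,4],"rot": [0,0,-53.5],"hand": 0.4},{"translation": [51.3,42.4,4],"rot": [0,0,-53.5],"hand": 0.4}]'

```text
t: 1.72
eef_pos: [0.4146, 0.3286, 0.221]
ee_rot: [-3.141, -0.001, 0.546]
force: [1.2, 0.3, 0.1]
width: 0.0553
gripper_force: 0.0
```

```bash
python3 - <<'E'
from h import *
goto([.57,.035,.2],R.from_euler('xyz',[np.pi,0,.54])); print(arm.get_state()['q'].round(2))
E
```

```text
shift cm [-1.97 33.16  2.09] rot deg [-0.02 -0.05  0.35] | pos [0.4146 0.3286 0.221 ] rot [-3.141e+00 -1.000e-03  5.460e-01] t 1.7167
[ 1.04  0.13 -0.34  0.   -1.1   1.08]
```

Request:
move_arm --rows '[{"translation": [-2,33,2],"rot": [0,0,0],"hand": 0.4},{"translation": [-2,33,2],"rot": [0,0,0],"hand": 0.4},{"translation": [-2,33,2],"rot": [0,0,0],"hand": 0.4},{"translation": [-2,33,2],"rot": [0,0,0],"hand": 0.4},{"translation": [-2,33,2],"rot": [0,0,0],"hand": 0.4},{"translation": [-2,33,2],"rot": [0,0,0],"hand": 0.4},{"translation": [-2,33,2],"rot": [0,0,0],"hand": 0.4},{"translation": [-2,33,2],"rot": [0,0,0],"hand": 0.4}]'

```text
t: 2.38
eef_pos: [0.567, 0.0346, 0.2009]
ee_rot: [3.141, -0.001, 0.539]
force: [1.7, 0.6, -0.7]
width: 0.0531
gripper_force: 0.0
```

Request:
move_arm --rows '[{"translation": [0,0,0],"rot": [0,0,0],"hand": 0.4},{"translation": [0,0,0],"rot": [0,0,0],"hand": 0.4},{"translation": [0,0,0],"rot": [0,0,0],"hand": 0.4},{"translation": [0,0,0],"rot": [0,0,0],"hand": 0.4}]'

```text
t: 2.72
eef_pos: [0.5661, 0.0375, 0.2008]
ee_rot: [-3.142, -0.0, 0.54]
force: [0.7, 0.9, -0.5]
width: 0.0523
gripper_force: 0.0
```

```bash
python3 - <<'E'
from h import *
s=arm.get_state(); print(s['q'].round(2),s['width'])
im,d=arm.grab_frame('wrist'); np.savez('/tmp/w1',im=im,d=d,p=s['eef_pos'],r=s['ee_rot'])
Rm,c,p=cam_pose('wrist',s)
for l in ['hatch','screwdriver','blade_tip','handle_end','tin']:
    for r in arm.pinpoint(l,'wrist')[:1]: print(l,round(r['p'],2),np.round(Rm@np.array(r['point'])+c,4))
goto([.57,.035,.2],R.from_euler('xyz',[np.pi,0,.54]),s)
save('c_w',im)
E
```

```text
[ 0.41  0.21 -0.29 -0.   -1.07  1.7 ] 0.05229677468354672
hatch 0.66 [0.5363 0.0183 0.0564]
screwdriver 0.55 [0.553  0.0215 0.0169]
blade_tip 0.72 [ 0.4555 -0.0368  0.0221]
tin 0.92 [0.643  0.1491 0.0586]
shift cm [0.21 0.42 0.08] rot deg [-0.   -0.02 -0.01] | pos [0.5661 0.0375 0.2008] rot [-3.142 -0.     0.54 ] t 2.7167
```

View pics/c_w.png

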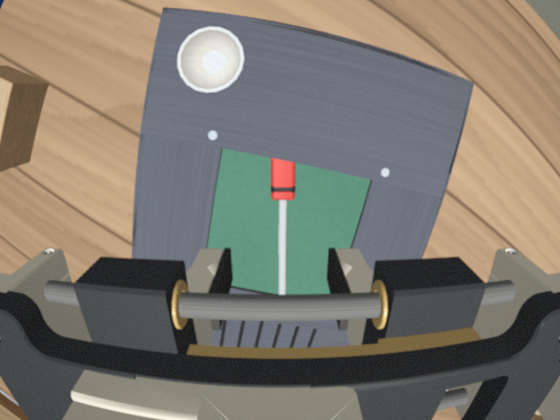

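The wrist view shows the handle at (283,178), the handle/shaft joint at (283,200), the shaft running straight down to about (282,293) at the near hatch edge, and the hatch's far corners at (222,149) and (370,180).

```bash
python3 - <<'E'
from h import *
f=np.load('/tmp/w1.npz'); s=dict(eef_pos=f['p'],ee_rot=f['r']); im=f['im']; d=f['d']
vv,uu=np.mgrid[:420,:560]; h=cv2.cvtColor(im,cv2.COLOR_RGB2HSV).astype(int); H,S,V=h[...,0],h[...,1],h[...,2]
def fit(m,z,nm):
    k,l,st,_=cv2.connectedComponentsWithStats(m.astype(np.uint8)); i=1+st[1:,4].argmax(); q=np.argwhere(l==i)[:,::-1]
    P=at_z('wrist',q[:,0],q[:,1],z,s)[:,:2]; mu=P.mean(0); w=np.linalg.svd(P-mu)[2][0]; w*=np.sign(w[0]); t=(P-mu)@w
    print(nm,len(q),'yaw',np.arctan2(w[1],w[0]).round(3),'mu',mu.round(4),(mu+w*t.min()).round(4),(mu+w*t.max()).round(4))
    return q
fit((uu>272)&(uu<294)&(vv>190)&(vv<285)&(V>110)&(S<70),.027,'shaft')
box=(uu>265)&(uu<300)&(vv>140)&(vv<215)
q=fit(box&((H<8)|(H>172))&(S>130),.036,'red'); print('red px',q.min(0),q.max(0))
# hatch corners at lid top
c=at_z('wrist',np.array([222,370]),np.array([149,180]),.06,s); print('far corners',c.round(4))
# depth checks -> height at points
def hz(u,v):
    Rm,cc,p=cam_pose('wrist',s); c0,dd=ray('wrist',u,v,s); zc=dd@Rm[:,2]; return (c0+dd*d[v,u]/zc).round(4)
for u,v in [(284,175),(283,230),(250,220),(300,130),(240,80)]: print((u,v),hz(u,v))
E
```

```text
shaft 784 yaw 0.54 mu [0.5178 0.005 ] [ 0.4724 -0.0222] [0.559  0.0297]
red 629 yaw 0.846 mu [0.5835 0.0446] [0.5733 0.0331] [0.595  0.0576]
red px [271 158] [294 187]
far corners [[ 0.5797  0.1049  0.06  ]
 [ 0.6249 -0.025   0.06  ]]
(284, 175) [0.5829 0.0421 0.0354]
(283, 230) [0.5304 0.0115 0.0279]
(250, 220) [0.5166 0.0451 0.0123]
(300, 130) [0.6292 0.0541 0.0593]
(240, 80) [0.6406 0.1215 0.0597]
```

Request:
move_arm --rows '[{"translation": [1,0.3,3],"rot": [0,0,0],"hand": 0.4},{"translation": [1,0.3,6],"rot": [0,0,0],"hand": 0.4},{"translation": [1,0.3,8],"rot": [0,0,0],"hand": 0.4},{"translation": [1,0.3,9.5],"rot": [0,0,0],"hand": 0.4},{"translation": [1,0.3,10],"rot": [0,0,0],"hand": 0.4},{"translation": [1,0.3,10],"rot": [0,0,0],"hand": 0.4}]'

```text
t: 3.52
eef_pos: [0.5756, 0.0393, 0.0995]
ee_rot: [-3.141, 0.003, 0.539]
force: [-0.0, 0.2, 0.1]
width: 0.0529
gripper_force: 0.0
```

```bash
cat > plan.py <<'E'
import numpy as np
from scipy.spatial.transform import Rotation as R
C=np.array([.5363,.0175,0]); Q=R.from_euler('z',.335)
so=np.array([.5504,.0246,.024]); T0R=R.from_euler('xyz',[np.pi,0,.54]); e=np.array([np.cos(.54),np.sin(.54),0])
T0=so+.030*e+[0,0,.007]
def grid(*a): return np.stack(np.meshgrid(*a,indexing='ij'),-1).reshape(-1,3)
# screwdriver points in tool frame (x along handle, z down; axis at z=+.007; sx=+30 -> x=0)
sd=np.vstack([grid(np.linspace(-.02,.085,43),[-.012,0,.012],[-.005,.007,.019]),grid(np.linspace(-.145,-.02,51),[-.004,0,.004],[.003,.007,.011])])
fing=grid(np.linspace(-.0095,.0095,5),[-.033,-.012,.012,.033],np.linspace(-.05,.014,17))
body=grid(np.linspace(-.039,.039,9),np.linspace(-.0965,.0965,15),[-.052])
def boxd(p,lo,hi):
    d=np.maximum(np.maximum(lo-p,p-hi),0); o=np.linalg.norm(d,axis=1)
    i=np.max(np.maximum(lo-p,p-hi),axis=1); return np.where(o>0,o,i)
slabs=[((-.19,-.15,.055),(-.07,.15,.06)),((.07,-.15,.055),(.19,.15,.06)),((-.19,-.15,.055),(.19,-.07,.06)),((-.19,.07,.055),(.19,.15,.06)),((-.19,-.15,0),(.19,.15,.012)),((-.19,-.15,0),(-.185,.15,.06))]
def clr(pts,dx,dz,th,dy=0,yw=0):
    "dx,dz,dy: TCP shift along e / up / tool y from grasp pose (m), th deg"
    Rt=R.from_euler('z',yw,degrees=True)*T0R*R.from_euler('y',th,degrees=True); p=Rt.apply(pts)+T0+dx*e+[0,0,dz]+dy*T0R.as_matrix()[:,1]
    p=Q.inv().apply(p-C); return min(boxd(p,np.array(l),np.array(h)).min() for l,h in slabs)
def ends(dx,dz,th):
    Rt=T0R*R.from_euler('y',th,degrees=True); p=Rt.apply([[.085,0,.007],[-.145,0,.007]])+T0+dx*e+[0,0,dz]; return p[:,2].round(3)
def check(W):
    for a,b in zip(W[:-1],W[1:]):
        a,b=np.array(a),np.array(b); c=[[1e3*clr(o,*(a+(b-a)*u)) for o in (sd,fing,body)] for u in np.linspace(0,1,11)]
        print(a,'->',b,'min mm',np.min(c,0).round(1),'ends z',ends(*b))
E
python3 - <<'E'
from plan import *
from scipy.optimize import minimize
# best (dx,dz) for each theta
for th in [0,4,8,12,16,20,24,28,32,36,40,45]:
    best=max((min(clr(sd,x,z,th),clr(fing,x,z,th)),x,z) for x in np.arange(-.09,.001,.004) for z in np.arange(0,.13,.003) if ends(x,z,th)[1]<.05)
    print(th,np.round(best,4),ends(best[1],best[2],th))
E
python3 -c "
from h import *
from plan import T0,T0R
goto(T0,T0R)"
```

```text
0 [ 0.012 -0.074  0.015] [0.039 0.039]
4 [ 0.0123 -0.074   0.015 ] [0.045 0.029]
8 [ 0.0089 -0.074   0.024 ] [0.06  0.028]
12 [ 0.006 -0.074  0.03 ] [0.072 0.024]
16 [ 0.0089 -0.022   0.045 ] [0.093 0.029]
20 [ 0.013 -0.002  0.054] [0.107 0.029]
24 [ 0.013 -0.002  0.063] [0.122 0.029]
28 [ 0.0132 -0.002   0.072 ] [0.137 0.029]
32 [ 0.0138 -0.002   0.081 ] [0.151 0.029]
36 [ 0.0149 -0.002   0.09  ] [0.165 0.03 ]
40 [ 0.0168 -0.002   0.102 ] [0.182 0.034]
45 [ 0.0202 -0.002   0.114 ] [0.2   0.038]
shift cm [ 0.1  -0.03  6.85] rot deg [-0.02  0.15 -0.04] | pos [0.5756 0.0393 0.0995] rot [-3.141e+00  3.000e-03  5.390e-01] t 3.5167
```

Request:
move_arm --rows '[{"translation": [0.1,0,2],"rot": [0,0,0],"hand": 0.4},{"translation": [0.1,0,4],"rot": [0,0,0],"hand": 0.4},{"translation": [0.1,0,5.5],"rot": [0,0,0],"hand": 0.4},{"translation": [0.1,0,6.5],"rot": [0,0,0],"hand": 0.4},{"translation": [0.1,0,6.8],"rot": [0,0,0],"hand": 0.4},{"translation": [0.1,0,6.8],"rot": [0,0,0],"hand": 0.4},{"translation": [0.1,0,6.8],"rot": [0,0,0],"hand": 0.4}]'

```text
t: 4.1
eef_pos: [0.5781, 0.0401, 0.0337]
ee_rot: [3.141, -0.001, 0.539]
force: [-0.3, 0.1, 0.9]
width: 0.053
gripper_force: 0.0
```

```bash
python3 - <<'E'
from plan import *
check([(0,0,0),(0,.012,0),(-.074,.014,2),(-.074,.024,8),(-.072,.030,12),(-.060,.036,14),(-.04,.042,16),(-.015,.051,19),(-.004,.063,24),(-.002,.090,36),(-.002,.114,45),(-.01,.22,45)])
E
python3 -c "
from h import *
from plan import T0,T0R
goto(T0,T0R)
im,d=arm.grab_frame('wrist'); save('d_w',im)"
```

```text
[0 0 0] -> [0.    0.012 0.   ] min mm [-0.  5. 23.] ends z [0.036 0.036]
[0.    0.012 0.   ] -> [-0.074  0.014  2.   ] min mm [ 3.  9. 35.] ends z [0.041 0.033]
[-0.074  0.014  2.   ] -> [-0.074  0.024  8.   ] min mm [ 8.9 18.7 35.6] ends z [0.06  0.028]
[-0.074  0.024  8.   ] -> [-0.072  0.03  12.   ] min mm [ 6.4 25.5 41.1] ends z [0.072 0.024]
[-0.072  0.03  12.   ] -> [-0.06   0.036 14.   ] min mm [ 4.8 27.9 43.8] ends z [0.081 0.025]
[-0.06   0.036 14.   ] -> [-0.04   0.042 16.   ] min mm [ 5.1 32.  48. ] ends z [0.09  0.026]
[-0.04   0.042 16.   ] -> [-1.5e-02  5.1e-02  1.9e+01] min mm [ 6.9 23.  52.2] ends z [0.103 0.028]
[-1.5e-02  5.1e-02  1.9e+01] -> [-4.0e-03  6.3e-02  2.4e+01] min mm [10.5 22.6 58.5] ends z [0.122 0.029]
[-4.0e-03  6.3e-02  2.4e+01] -> [-2.0e-03  9.0e-02  3.6e+01] min mm [13.  26.2 65.6] ends z [0.165 0.03 ]
[-2.0e-03  9.0e-02  3.6e+01] -> [-2.00e-03  1.14e-01  4.50e+01] min mm [14.9 48.3 80.1] ends z [0.2   0.038]
[-2.00e-03  1.14e-01  4.50e+01] -> [-1.0e-02  2.2e-01  4.5e+01] min mm [12.5 70.5 94.2] ends z [0.306 0.144]
shift cm [-0.17 -0.09  0.27] rot deg [ 0.03 -0.08 -0.04] | pos [0.5781 0.0401 0.0337] rot [ 3.141e+00 -1.000e-03  5.390e-01] t 4.1
```

View pics/d_w.png

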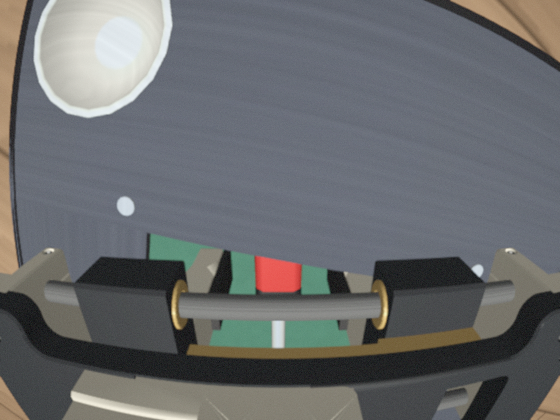

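The wrist view shows the red handle at (278,275), centred between the fingers, which are inside the hatch. The tin is clear at (105,50). I'll lower 2 mm, close, then check.

Request:
move_arm --rows '[{"translation": [-0.1,0,0.2],"rot": [0,0,0],"hand": 0.4},{"translation": [-0.1,0,0.2],"rot": [0,0,0],"hand": 0.6},{"translation": [-0.1,0,0.2],"rot": [0,0,0],"hand": 0.8},{"translation": [-0.1,0,0.2],"rot": [0,0,0],"hand": 1},{"translation": [-0.1,0,0.2],"rot": [0,0,0],"hand": 1},{"translation": [-0.1,0,0.2],"rot": [0,0,0],"hand": 1},{"translation": [-0.1,0,0.2],"rot": [0,0,0],"hand": 1},{"translation": [-0.1,0,0.2],"rot": [0,0,0],"hand": 1}]' --squeeze 30

```text
t: 4.82
eef_pos: [0.5765, 0.0393, 0.0308]
ee_rot: [3.142, -0.0, 0.539]
force: [-0.3, -0.3, 2.4]
width: 0.0235
gripper_force: 30.0
```

Request:
move_arm --rows '[{"translation": [0,0,-0.2],"rot": [0,0,0],"hand": 1},{"translation": [0,0,-0.5],"rot": [0,0,0],"hand": 1},{"translation": [0,0,-0.8],"rot": [0,0,0],"hand": 1},{"translation": [0,0,-1.1],"rot": [0,0,0],"hand": 1},{"translation": [0,0,-1.1],"rot": [0,0,0],"hand": 1},{"translation": [0,0,-1.1],"rot": [0,0,0],"hand": 1}]'

```text
t: 5.32
eef_pos: [0.5766, 0.0394, 0.042]
ee_rot: [3.142, -0.001, 0.539]
force: [0.0, 0.1, -1.4]
width: 0.0238
gripper_force: 30.0
```

```bash
python3 - <<'E'
from h import *
from plan import T0,T0R
s=arm.get_state(); goto(T0,T0R,s); print(s['force'],s['gripper_force'],s['width'])
for n in ['top','side']:
    im,d=arm.grab_frame(n); Rm,c,p=cam_pose(n)
    for l in ['screwdriver','blade_tip','handle_end']:
        for r in arm.pinpoint(l,n)[:1]: print(n,l,round(r['p'],2),np.round(Rm@np.array(r['point'])+c,4))
E
```

```text
shift cm [-0.01 -0.07  1.1 ] rot deg [ 0.   -0.03 -0.06] | pos [0.5766 0.0394 0.042 ] rot [ 3.142e+00 -1.000e-03  5.390e-01] t 5.3167
[ 0.0386812   0.12415106 -1.44617115] 29.999520778656006 0.02380088740761879
top screwdriver 0.54 [0.534  0.014  0.0575]
top blade_tip 0.39 [ 0.4534 -0.0348  0.0309]
```

Request:
move_arm --rows '[{"translation": [-1,0,0],"rot": [0,0,0],"hand": 1},{"translation": [-2.2,0,-0.1],"rot": [0,0,0],"hand": 1},{"translation": [-3.5,0,-0.1],"rot": [0,0.5,0],"hand": 1},{"translation": [-4.8,0,-0.2],"rot": [0,1,0],"hand": 1},{"translation": [-6,0,-0.3],"rot": [0,1.5,0],"hand": 1},{"translation": [-7,0,-0.3],"rot": [0,2,0],"hand": 1},{"translation": [-7.4,0,-0.3],"rot": [0,2,0],"hand": 1},{"translation": [-7.4,0,-0.3],"rot": [0,2,0],"hand": 1}]'

```text
t: 6.38
eef_pos: [0.5117, 0.0006, 0.0449]
ee_rot: [-3.141, -0.035, 0.538]
force: [0.5, -0.1, -1.4]
width: 0.024
gripper_force: 30.0
```

```bash
cat >> plan.py <<'E'
def now():
    from h import arm,goto
    s=arm.get_state(); d=s['eef_pos']-T0; A=T0R.inv()*R.from_euler('xyz',s['ee_rot'])
    w=(d@e,d[2],np.degrees(A.as_rotvec())[1]); print('dx dz th',np.round(w,4),'lat',(d@T0R.as_matrix()[:,1]).round(4),'rv',np.degrees(A.as_rotvec()).round(2),'clr mm',[round(1e3*clr(o,*w),1) for o in (sd,fing,body)],'ends',ends(*w),'F',s['force'].round(1),'t',s['t'],'w',s['width'])
    return w
E
python3 -c "
from plan import *
now()
from h import *
im,d=arm.grab_frame('top'); im2,d=arm.grab_frame('wrist'); save('e',cv2.resize(np.hstack([cv2.resize(im[125:305,200:440],(560,420)),im2]),(800,300)))"
```

```text
dx dz th [-0.0755  0.0139  1.9864] lat 0.0007 rv [0.01 1.99 0.09] clr mm [np.float64(13.2), np.float64(18.6), np.float64(35.5)] ends [0.041 0.033] F [ 0.5 -0.1 -1.4] t 6.3833 w 0.024006210861446203
```

View pics/e.png

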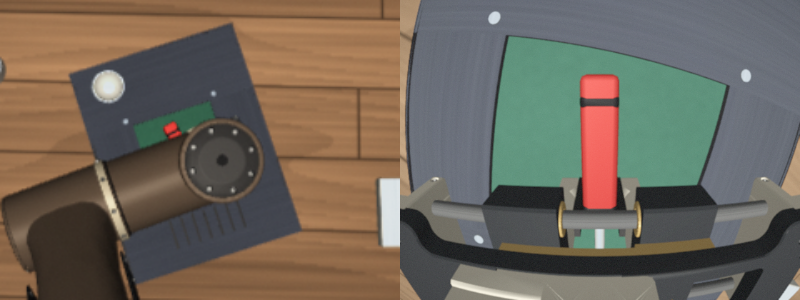

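The wrist half shows the whole handle now inside the hatch. Its end is at (600,75), with green floor between it and the far edge at (610,40). Next I tilt the handle end up.

Request:
move_arm --rows '[{"translation": [0,0,-0.2],"rot": [0,1.5,0],"hand": 1},{"translation": [0,0,-0.5],"rot": [0,3,0],"hand": 1},{"translation": [0,0,-0.8],"rot": [0,4.5,0],"hand": 1},{"translation": [0,0,-1.0],"rot": [0,6,0],"hand": 1},{"translation": [0.2,0,-1.3],"rot": [0,8,0],"hand": 1},{"translation": [0.3,0,-1.6],"rot": [0,10,0],"hand": 1},{"translation": [0.3,0,-1.6],"rot": [0,10,0],"hand": 1},{"translation": [0.3,0,-1.6],"rot": [0,10,0],"hand": 1}]'

```text
t: 7.15
eef_pos: [0.5149, 0.0024, 0.0612]
ee_rot: [3.141, -0.21, 0.539]
force: [0.5, -0.8, -1.1]
width: 0.0235
gripper_force: 30.0
```

```bash
cat > rel.py <<'E'
from plan import *
import sys
# print tool-frame (cm,deg) of waypoints relative to the present pose
def rel(W):
    w=now(); c,s_=np.cos(np.radians(w[2])),np.sin(np.radians(w[2]))
    check([w]+W)
    for a in W:
        de,du=a[0]-w[0],a[1]-w[1]; print(a,'x %.2f z %.2f ry %.1f'%(100*(c*de+s_*du),100*(s_*de-c*du),a[2]-w[2]))
E
python3 -c "
from rel import *
rel([(-.060,.036,14),(-.04,.042,16),(-.015,.051,19),(-.004,.063,24)])"
```

```text
dx dz th [-0.0719  0.0302 12.0268] lat 0.0008 rv [-0.02 12.03  0.08] clr mm [np.float64(6.3), np.float64(28.1), np.float64(43.9)] ends [0.072 0.024] F [ 0.5 -0.8 -1.1] t 7.15 w 0.02353124138069278
[-0.07185845  0.03018312 12.02679009] -> [-0.06   0.036 14.   ] min mm [ 4.9 28.1 43.9] ends z [0.081 0.025]
[-0.06   0.036 14.   ] -> [-0.04   0.042 16.   ] min mm [ 5.1 32.  48. ] ends z [0.09  0.026]
[-0.04   0.042 16.   ] -> [-1.5e-02  5.1e-02  1.9e+01] min mm [ 6.9 23.  52.2] ends z [0.103 0.028]
[-1.5e-02  5.1e-02  1.9e+01] -> [-4.0e-03  6.3e-02  2.4e+01] min mm [10.5 22.6 58.5] ends z [0.122 0.029]
(-0.06, 0.036, 14) x 1.28 z -0.32 ry 2.0
(-0.04, 0.042, 16) x 3.36 z -0.49 ry 4.0
(-0.015, 0.051, 19) x 5.99 z -0.85 ry 7.0
(-0.004, 0.063, 24) x 7.32 z -1.80 ry 12.0
```

Request:
move_arm --rows '[{"translation": [0.6,0,-0.2],"rot": [0,1,0],"hand": 1},{"translation": [1.3,0,-0.3],"rot": [0,2,0],"hand": 1},{"translation": [2.3,0,-0.4],"rot": [0,3,0],"hand": 1},{"translation": [3.4,0,-0.5],"rot": [0,4,0],"hand": 1},{"translation": [4.7,0,-0.7],"rot": [0,5.5,0],"hand": 1},{"translation": [6,0,-0.9],"rot": [0,7,0],"hand": 1},{"translation": [7.3,0,-1.8],"rot": [0,12,0],"hand": 1},{"translation": [7.3,0,-1.8],"rot": [0,12,0],"hand": 1}]'

```text
t: 7.82
eef_pos: [0.5745, 0.0381, 0.0949]
ee_rot: [3.141, -0.425, 0.539]
force: [-1.0, 0.2, -1.0]
width: 0.0232
gripper_force: 30.0
```

```bash
python3 -c "
from rel import *
rel([(-.003,.0765,30),(-.002,.090,36),(-.002,.114,45)])"
```

```text
dx dz th [-2.4000e-03  6.3900e-02  2.4374e+01] lat 0.0008 rv [-0.03 24.37  0.08] clr mm [np.float64(13.1), np.float64(26.4), np.float64(66.2)] ends [0.124 0.029] F [-1.   0.2 -1. ] t 7.8167 w 0.023248170119328202
[-2.36813463e-03  6.39367523e-02  2.43740152e+01] -> [-3.00e-03  7.65e-02  3.00e+01] min mm [13.1 26.4 66.2] ends z [0.144 0.029]
[-3.00e-03  7.65e-02  3.00e+01] -> [-2.0e-03  9.0e-02  3.6e+01] min mm [13.5 37.8 73. ] ends z [0.165 0.03 ]
[-2.0e-03  9.0e-02  3.6e+01] -> [-2.00e-03  1.14e-01  4.50e+01] min mm [14.9 48.3 80.1] ends z [0.2   0.038]
(-0.003, 0.0765, 30) x 0.46 z -1.17 ry 5.6
(-0.002, 0.09, 36) x 1.11 z -2.36 ry 11.6
(-0.002, 0.114, 45) x 2.10 z -4.54 ry 20.6
```

Request:
move_arm --rows '[{"translation": [0.2,0,-0.6],"rot": [0,3,0],"hand": 1},{"translation": [0.5,0,-1.2],"rot": [0,5.5,0],"hand": 1},{"translation": [0.8,0,-1.8],"rot": [0,8.5,0],"hand": 1},{"translation": [1.1,0,-2.4],"rot": [0,11.5,0],"hand": 1},{"translation": [1.4,0,-3.1],"rot": [0,14.5,0],"hand": 1},{"translation": [1.8,0,-3.8],"rot": [0,17.5,0],"hand": 1},{"translation": [2.1,0,-4.5],"rot": [0,20.5,0],"hand": 1},{"translation": [2.1,0,-4.5],"rot": [0,20.5,0],"hand": 1}]'

```text
t: 8.48
eef_pos: [0.574, 0.0371, 0.1441]
ee_rot: [-3.141, -0.78, 0.537]
force: [-0.3, -1.6, -1.9]
width: 0.0241
gripper_force: 30.0
```

```bash
python3 -c "
from rel import *
rel([(-.006,.16,45),(-.01,.2,45)])
from h import *
for n in ['side','top']:
    im,d=arm.grab_frame(n); Rm,c,p=cam_pose(n)
    for l in ['blade_tip','handle_end','tin']:
        for r in arm.pinpoint(l,n)[:1]: print(n,l,round(r['p'],2),np.round(Rm@np.array(r['point'])+c,4))
    if n=='side': save('f',cv2.resize(im[120:280,180:400],(770,560)))"
```

```text
dx dz th [-3.30000e-03  1.13100e-01  4.46895e+01] lat 0.0015 rv [-3.000e-02  4.469e+01  1.400e-01] clr mm [np.float64(19.2), np.float64(69.9), np.float64(93.6)] ends [0.199 0.037] F [-0.3 -1.6 -1.9] t 8.4833 w 0.024079425787365022
[-3.33608110e-03  1.13090845e-01  4.46895419e+01] -> [-6.0e-03  1.6e-01  4.5e+01] min mm [11.3 69.9 93.6] ends z [0.246 0.084]
[-6.0e-03  1.6e-01  4.5e+01] -> [-1.0e-02  2.0e-01  4.5e+01] min mm [ 25.9 116.3 140.2] ends z [0.286 0.124]
(-0.006, 0.16, 45) x 3.11 z -3.52 ry 0.3
(-0.01, 0.2, 45) x 5.64 z -6.65 ry 0.3
side blade_tip 0.74 [ 0.4881 -0.016   0.0349]
side handle_end 0.63 [0.6329 0.07   0.1987]
side tin 0.75 [0.6498 0.1488 0.0594]
top handle_end 0.59 [0.626  0.0692 0.1968]
top tin 0.74 [0.6426 0.1504 0.0613]
```

View pics/f.png

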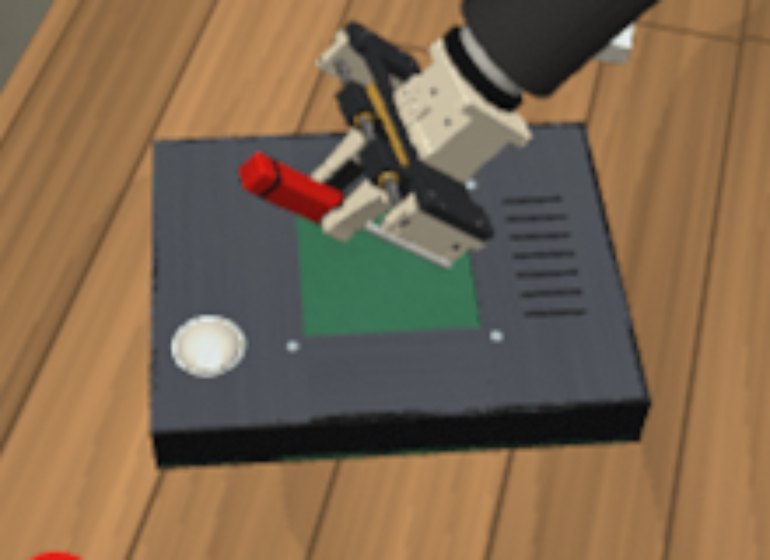

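The side crop shows the screwdriver slanting out of the hatch. The handle end is high at (260,172), the tip is inside near (452,265), and the tin has not moved, at (208,346). The networks agree with the plan: tip z 0.035, handle end z 0.199. Now lift.

Request:
move_arm --rows '[{"translation": [0.7,0,-0.8],"rot": [0,0,0],"hand": 1},{"translation": [1.5,0,-1.7],"rot": [0,0,0],"hand": 1},{"translation": [2.3,0,-2.6],"rot": [0,0,0],"hand": 1},{"translation": [3.1,0,-3.5],"rot": [0,0,0],"hand": 1},{"translation": [4.0,0,-4.6],"rot": [0,0,0],"hand": 1},{"translation": [5.0,0,-5.8],"rot": [0,0,0],"hand": 1},{"translation": [5.8,0,-6.9],"rot": [0,0,0],"hand": 1},{"translation": [6.2,0,-7.3],"rot": [0,0,0],"hand": 1}]'

```text
t: 9.55
eef_pos: [0.5681, 0.0349, 0.2407]
ee_rot: [3.14, -0.778, 0.542]
force: [0.0, 0.3, -1.6]
width: 0.0238
gripper_force: 30.0
```

Request:
move_arm --rows '[{"translation": [0.3,0,-0.3],"rot": [0,0,0],"hand": 1},{"translation": [0.3,0,-0.3],"rot": [0,0,0],"hand": 1},{"translation": [0.3,0,-0.3],"rot": [0,0,0],"hand": 1},{"translation": [0.3,0,-0.3],"rot": [0,0,0],"hand": 1},{"translation": [0.3,0,-0.3],"rot": [0,0,0],"hand": 1},{"translation": [0.3,0,-0.3],"rot": [0,0,0],"hand": 1},{"translation": [0.3,0,-0.3],"rot": [0,0,0],"hand": 1},{"translation": [0.3,0,-0.3],"rot": [0,0,0],"hand": 1}]'

```text
t: 10.22
eef_pos: [0.5679, 0.0341, 0.2426]
ee_rot: [-3.141, -0.776, 0.538]
force: [-0.6, 0.4, -1.5]
width: 0.0242
gripper_force: 30.0
```

```bash
python3 -c "
from rel import *
now()
from h import *
print(arm.get_state()['gripper_force'],arm.get_state()['qd'].round(3))
for n in ['side','top']:
    im,d=arm.grab_frame(n); Rm,c,p=cam_pose(n)
    for l in ['blade_tip','handle_end','tin']:
        for r in arm.pinpoint(l,n)[:1]: print(n,l,round(r['p'],2),np.round(Rm@np.array(r['point'])+c,4))"
```

```text
dx dz th [-1.01000e-02  2.11600e-01  4.44712e+01] lat 0.0008 rv [-2.000e-02  4.447e+01  8.000e-02] clr mm [np.float64(73.9), np.float64(167.9), np.float64(192.4)] ends [0.297 0.136] F [-0.6  0.4 -1.5] t 10.2167 w 0.0242381862218583
29.999581575393677 [ 0.003 -0.003  0.001  0.001 -0.    -0.   ]
side blade_tip 0.75 [ 0.4821 -0.0169  0.1321]
side handle_end 0.56 [0.6258 0.0694 0.2967]
side tin 0.66 [0.6501 0.1481 0.061 ]
top handle_end 0.84 [0.6247 0.0696 0.2996]
top tin 0.51 [0.6426 0.1486 0.0637]
```

The tip is at 0.132 m, above the 0.106 m needed, and the screwdriver is held still with a 30 N grip.

```bash
python3 -c "
from station import arm
print(arm.job_done())"
```

```text
the job is handed in; nothing more can be done
None
```

I took the screwdriver out through the hatch handle first and handed the job in at about 10 s. It was held still with a 30 N grip, its lower end about 72 mm above the lid, and the tin, carton, jar and drive were left untouched; the hand-in returned no verdict.

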